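# Turn the sprung spice carousel to the yellow-capped jar and hold it there

## Robot

A 6-joint arm with a two-finger parallel gripper is mounted at the origin on a cart in front of the work surface, level with it; the furniture and walls round the work are solid. World frame = base frame: x ahead of the robot, y to its left, z up, the work surface at z = 0. Lengths are in mm, angles in degrees, forces in N, time in s.
With the tool pointing down it reaches from about 325 to 925 mm from the base axis. Payload 3.1 kg.
Tool frame: the origin (TCP) lies between the finger pads, 19 mm behind the fingertips; this is the grasp point; z points along the fingers, x is the direction in which the jaws open and shut, and the axes are right-handed (so a half turn about z gives the same grasp; the last joint's range is limited). The gripper opens to 85 mm and grips with 20 to 120 N. Pads are 22 mm wide; open, the fingers measure 114 mm over their backs; the gripper's body (76 mm by 85 mm) begins 54 mm behind the grasp point. The pads swing forward as they close: fully open they stand 13 mm farther back than shut.
Start: joints at [-76.96, 12.427, 92.441, -0, 75.132, -6.429], TCP at [208.333, -589.268, 250] pointing down, gripper open.
Joint ranges: [-157.48, 157.48], [-44.54, 120.13], [17.64, 146.25], [-64.5, 244.5], [7.68, 150.69], [-147.95, 147.95]. Speed limits (degrees/s): [159.86, 159.86, 180, 180, 180, 180].

## Interface

Orientations are given as [roll, pitch, yaw] about the fixed x, y, z axes, in that order (R = Rz(yaw) Ry(pitch) Rx(roll)).
In Python, from station import * gives the robot as it stands. Calls block until the motion is done:
- goto(position, orientation): joint-space move of the TCP to a pose.
- move_l(position, attitude=None, speed=150): straight line of the TCP; attitude=None keeps the orientation; speed is the mean speed in mm/s.
- move_j(angles): joint-space move.
- grip(opening, squeeze=None): finger opening in mm; squeeze is the grip in N (None keeps the last); returns when the fingers have stopped.
- wait(seconds).
- solve_ik(position, orientation): joint angles nearest the present ones, or None.
- get_obs(): the state.
- get_image(name): name is "scene" or "top" or "wrist"; returns the picture (400x640x3 uint8, red, green, blue); there is no depth.
- get_calibration(name): a dict with "fx", "fy", "cx", "cy" (pixels), "R" (3x3) and "t" (3): a world point X has camera coordinates R X + t; the wrist camera has in their place "mount" (4x4, takes a point from camera to tool coordinates, whose origin is the TCP and whose axes are the tool frame's). Camera axes: x right, y down, z forward; pixel columns grow to the right and rows downward; lengths in mm; the calibration is good to about 2 mm. A picture is of the moment at which its call begins: read the wrist's pose just before it. get_calibration takes no time and is no camera call.
A pose or a line that the arm cannot do raises Unreachable and nothing moves.
- sign_off(): hands the job in, once; it reports no verdict.
Trained networks look in the newest picture that a camera, given by its name, has taken for a name from the list of things; names that differ only in an ending like _2 or _b are one class to them, and where a whole thing is asked for, a point or a joint stands for the part that bears it (a point fixed in the world has none). Each returns a list of dicts, best first, with "score" (0 to 1); they miss things now and then, are a little off and sometimes report something else, mostly with a low value. They report only what shows in the picture. A call takes as long as a camera call. They do not tell look-alikes from the thing itself.
- spot_in(name, camera): "extent" ([centre column, centre row, width, height] in pixels, round what is visible of it).
- regions_of(name, camera): "region" (400x640 bool, what is visible of it) and "extent" ([centre column, centre row, width, height] in pixels, round what is visible of it).
The state is a dict: "t": time; "joint_pos": joint angles; "qvel": joint speeds; "effort": joint torques, N m; "tcp_pos": TCP position; "ee_rot": TCP orientation; "wrist_force": force on the tool from outside, world axes, zero at the start; "moment": the same for the moment, N m; "grip_width": finger opening in mm.
Only numpy, scipy, OpenCV 4.12 (cv2) and the standard library are available. Lean on these libraries where they do the work, as an engineer would, in place of code of your own. Each camera call takes 0.05 s, during which the arm holds its last target. There are 200 camera calls.

## Task

Take hold of the dark wooden bar grip on top of the spice carousel and turn the carousel until the jar with the yellow cap is lined up with the red pointer on the foot. A spring carries the turntable back as soon as it is let go, so finish while still holding the bar, with the turntable kept still and the yellow-capped jar at the pointer. Keep all the jars standing in their pockets, and leave the salt shaker and the blue measuring cup where they are.

Things in the scene. Friction and masses are not known exactly. Their poses are not given: they have to be found in the camera images.
- foot: Fixed aluminium foot of the carousel, a disc 124 mm across, 18 mm high, under the tray; origin at the centre of its underside, on the turning axis; z up. Its front is its -x direction, towards the robot's side (0.1 to 0.9 rad in yaw), marked by a red cone pointer on a small arm, 26 mm above the island top, 117 to 139 mm from the axis, just outside the tray, tip towards the axis.
- front_spot (a point): Point fixed to the foot, 74 mm from the turning axis in the direction of the pointer, 30 mm above the island top (level with the tray's top): where the middle of the yellow jar's underside must come. Axes as the foot's.
- carousel: Turning part, 700 g: pale wooden tray 228 mm across, 10 mm thick; column; bar grip on top. Origin on the axis at the tray's underside, 20 mm up. Turns about z, up to 1.7 rad either way from its start; a spring draws it back to the start with 0.06 N m per rad. Four pockets of steel wire, 16 mm high, 27 mm inner radius, 74 mm from the axis, at 45, 135, 225, 315 degrees from its x axis.
- grip (a point): Centre of the bar grip, on the turning axis, 190 mm above the island top; turns with the carousel. The bar is 60 mm long along its x axis, 16 mm thick along y (pinch it here, from above) and 44 mm high (168 to 212 mm above the island top), with nothing beside it; the jar tops stay below 140 mm.
- yellow_jar: The spice jar with the yellow cap (the only yellow one), 45 mm across, 100 mm tall, loose in one of the two pockets nearer the pointer, 0.43 to 1.14 rad to the left or to the right of it; origin at the centre of its underside, z up. About 0.11 kg.
- white_jar: Spice jar with a white cap, 44 mm across, 109 mm tall, loose in a pocket; origin at the centre of its underside, z up.
- dark_jar_1: Spice jar with a dark cap, 45 mm across, 105 mm tall, loose in a pocket; origin at the centre of its underside, z up.
- dark_jar_2: Spice jar with a dark cap, 44 mm across, 105 mm tall, loose in a pocket; origin at the centre of its underside, z up.
- salt_shaker: Clear salt shaker with a grey top, 44 mm across, 90 mm tall, standing beside the carousel; origin at the centre of its underside. Bystander.
- blue_cup: Blue measuring cup with a flat handle, 60x115x38 mm, beside the carousel; origin at the centre of its underside. Bystander.
Not all that is in view belongs to the job. Leave any green look-alike of the dark_jar_1 alone. Leave any green look-alike of the dark_jar_2 alone.

How it is judged:
By the outcome, as a careful person would: the job done as asked, in the order asked, and still so for the second after the job is handed in, while the arm keeps its last pose, push and grip.
It also fails if it takes over 38 s, if anything falls off the work surface, if the arm or the gripper's body presses on something with over 40 N, if the wrist force passes 120 N, or if a joint passes its speed limit or range.

## Working session

There is one attempt and no reset: what is moved stays moved. The work goes in short steps, each a Python script; the robot and the scene stay as the last script left them, time stands still between calls to the robot, and variables do not carry over. Pictures are saved under pics/ and viewed, about 8 in all and at most 12, crops included, and the job is handed in when it is done.

```bash
mkdir -p pics; ls; cat > h.py <<'E'
from station import *
import numpy as np, cv2
def save(n,im): cv2.imwrite('pics/'+n,cv2.cvtColor(im,cv2.COLOR_RGB2BGR))
def ray(c,u,v,z):
    k=get_calibration(c);R=np.array(k['R']);t=np.array(k['t'])
    o=-R.T@t;d=R.T@np.array([(u-k['cx'])/k['fx'],(v-k['cy'])/k['fy'],1]);return o+d*(z-o[2])/d[2]
def proj(c,X):
    k=get_calibration(c);p=np.array(k['R'])@np.array(X)+np.array(k['t']);return k['fx']*p[0]/p[2]+k['cx'],k['fy']*p[1]/p[2]+k['cy']
E
python3 - <<'E'
from h import *
a=get_image('top');b=get_image('scene')
save('top.png',a);save('scene.png',b)
for c in('top','scene'):
  k=get_calibration(c);print(c,-np.array(k['R']).T@np.array(k['t']),k['fx'])
  for n in('foot','carousel','yellow_jar','grip','white_jar','dark_jar_1','salt_shaker','blue_cup'):
    print(n,[(round(d['score'],2),np.round(d['extent']).tolist()) for d in spot_in(n,c)[:4]])
E
```

```text
pics
top [ 423.34965009  225.61567166 1114.29395343] 471.86728753979884
foot []
carousel [(0.91, [312.0, 195.0, 97.0, 99.0])]
yellow_jar [(0.7, [344.0, 202.0, 23.0, 28.0])]
grip [(0.59, [308.0, 196.0, 95.0, 94.0])]
white_jar [(0.65, [299.0, 224.0, 22.0, 28.0]), (0.63, [311.0, 196.0, 100.0, 98.0])]
dark_jar_1 [(0.95, [208.0, 185.0, 28.0, 30.0]), (0.85, [274.0, 184.0, 25.0, 32.0]), (0.81, [319.0, 160.0, 21.0, 27.0]), (0.74, [302.0, 223.0, 25.0, 26.0])]
salt_shaker [(0.64, [412.0, 250.0, 23.0, 16.0])]
blue_cup [(0.92, [405.0, 192.0, 54.0, 28.0])]
scene [219.32656781 855.60721818 669.86881985] 385.953898168235
foot [(0.63, [364.0, 238.0, 13.0, 16.0])]
carousel [(0.83, [312.0, 226.0, 94.0, 99.0])]
yellow_jar [(0.84, [332.0, 205.0, 21.0, 39.0])]
grip [(0.65, [310.0, 224.0, 93.0, 94.0])]
white_jar [(0.7, [337.0, 233.0, 20.0, 47.0])]
dark_jar_1 [(0.84, [287.0, 202.0, 17.0, 30.0]), (0.79, [225.0, 276.0, 31.0, 48.0]), (0.6, [252.0, 296.0, 25.0, 51.0]), (0.58, [292.0, 238.0, 20.0, 46.0])]
salt_shaker [(0.78, [393.0, 198.0, 16.0, 30.0])]
blue_cup [(0.61, [345.0, 197.0, 14.0, 31.0]), (0.34, [362.0, 238.0, 13.0, 16.0])]
```

```bash
python3 - <<'E'
import cv2,numpy as np
a=cv2.imread('pics/top.png')[110:280,180:450];b=cv2.imread('pics/scene.png')[150:340,200:430]
cv2.imwrite('pics/c1.png',cv2.resize(a,None,fx=2.9,fy=2.9,interpolation=2))
cv2.imwrite('pics/c2.png',cv2.resize(b,None,fx=3.1,fy=3.1,interpolation=2))
E
```

```text
(no output)
```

View pics/c1.png

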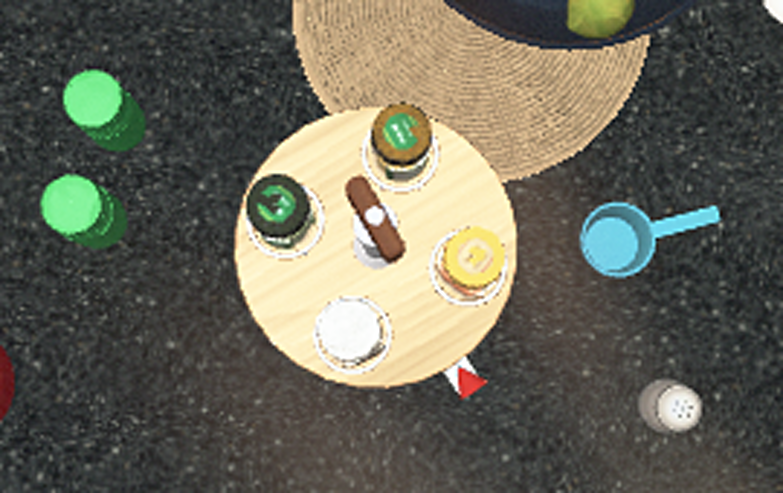

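View pics/c2.png

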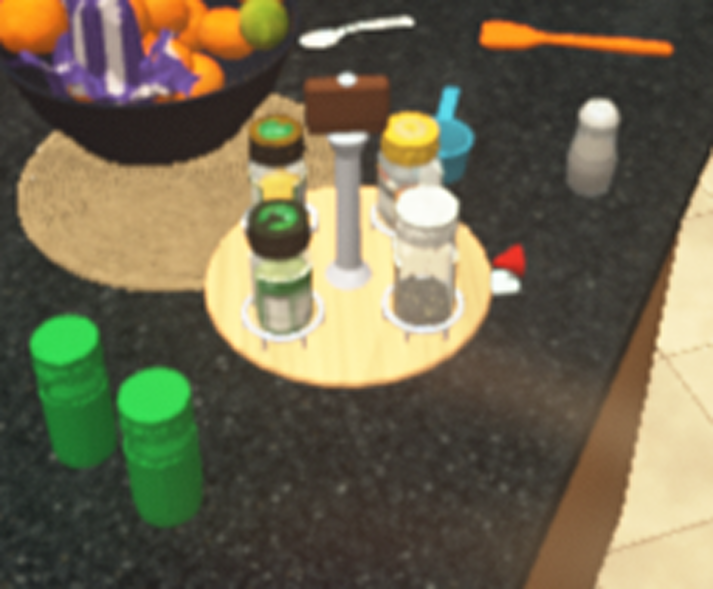

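The top view shows the yellow cap at about px (344,199). The red pointer is at (341,241), the bar at (310,185) and the tray centre at (310,195). The two all-green jars at (212,146) and (206,182) are look-alikes off the tray. There is only one yellow cap. Next I'll work out the geometry.

```bash
cat > meas.py <<'E'
from h import *
from scipy.ndimage import label
def comp(m,near):
    l,n=label(m); best=max((i for i in range(1,n+1) if (l==i).sum()>8),key=lambda i:(l==i).sum()/(15+np.hypot(*(np.argwhere(l==i).mean(0)[::-1]-near))**2))
    return np.argwhere(l==best)[:,::-1].astype(float)
def analyse(a):
    hsv=cv2.cvtColor(a,cv2.COLOR_RGB2HSV);H,S,V=[hsv[...,i].astype(int) for i in range(3)]
    out={}
    out['red']=comp(((H<6)|(H>174))&(S>170)&(V>120),(341,241))
    out['yel']=comp((H>20)&(H<28)&(S>160)&(V>150),(344,199))
    out['bar']=comp(((H<10)|(H>172))&(S>90)&(V<150)&(V>50),(310,185))
    return out
E
python3 - <<'E'
from meas import *
a=cv2.cvtColor(cv2.imread('pics/top.png'),cv2.COLOR_BGR2RGB)
o=analyse(a)
for k,p in o.items(): print(k,len(p),p.mean(0),p.min(0),p.max(0))
# tray: pale wood mask, hull, circle in world
hsv=cv2.cvtColor(a,cv2.COLOR_RGB2HSV)
m=((hsv[...,0]>10)&(hsv[...,0]<26)&(hsv[...,1]>40)&(hsv[...,2]>190)).astype(np.uint8)
n,l,st,ce=cv2.connectedComponentsWithStats(m,connectivity=4)
i=1+np.argmax([st[j,4] if abs(ce[j]-[310,195]).max()<25 else 0 for j in range(1,n)]);print(st[i])
P=np.argwhere(l==i)[:,::-1]
hull=cv2.convexHull(P.astype(np.int32))[:,0]
W=np.array([ray('top',u,v,30)[:2] for u,v in hull])
from scipy.optimize import least_squares
r=least_squares(lambda q:np.hypot(*(W-q[:2]).T)-q[2],[*W.mean(0),114],loss='soft_l1');print('tray',r.x,np.round(r.fun,1))
C=r.x[:2]
R=ray('top',*o['red'].mean(0),26)[:2]
Y=ray('top',*o['yel'].mean(0),125)[:2]
B=np.array([ray('top',u,v,212)[:2] for u,v in o['bar']]);bc,_,_=cv2.PCACompute2 if 0 else (B.mean(0),0,0)
w,v=np.linalg.eigh(np.cov((B-bc).T));d=v[:,1];pj=(B-bc)@d
ang=lambda x:np.degrees(np.arctan2(x[1],x[0]))
print('red',R,np.hypot(*(R-C)),ang(R-C));print('yel',Y,np.hypot(*(Y-C)),ang(Y-C))
print('bar',bc,ang(d),np.ptp(pj))
for n in('scene','top'):
  for X in ([*C,212],[*C,30],[*R,26]): print(n,np.round(proj(n,X),1))
E
```

```text
Traceback (most recent call last):
  File "meas.py", line 10, in analyse
    out['yel']=comp((H>20)&(H<28)&(S>160)&(V>150),(344,199))
               ~~~~^^^^^^^^^^^^^^^^^^^^^^^^^^^^^^^^^^^^^^^^^
  File "meas.py", line 4, in comp
    l,n=label(m); best=max((i for i in range(1,n+1) if (l==i).sum()>8),key=lambda i:(l==i).sum()/(15+np.hypot(*(np.argwhere(l==i).mean(0)[::-1]-near))**2))
                       ~~~^^^^^^^^^^^^^^^^^^^^^^^^^^^^^^^^^^^^^^^^^^^^^^^^^^^^^^^^^^^^^^^^^^^^^^^^^^^^^^^^^^^^^^^^^^^^^^^^^^^^^^^^^^^^^^^^^^^^^^^^^^^^^^^^^
ValueError: max() iterable argument is empty
```

```bash
sed -i 's/(H>20)&(H<28)&(S>160)&(V>150)/(H>16)\&(H<32)\&(S>140)\&(V>140)/' meas.py
cat > m1.py <<'E'
from meas import *
a=cv2.cvtColor(cv2.imread('pics/top.png'),cv2.COLOR_BGR2RGB)
hsv=cv2.cvtColor(a,cv2.COLOR_RGB2HSV)
print('yel hsv',hsv[199,340:349].tolist(),'bar',hsv[185,306:314].tolist(),'tray',hsv[205,305].tolist(),hsv[170,300].tolist())
o=analyse(a)
for k,p in o.items(): print(k,len(p),p.mean(0),p.min(0),p.max(0))
m=((hsv[...,0]>10)&(hsv[...,0]<26)&(hsv[...,1]>40)&(hsv[...,2]>190)).astype(np.uint8)
n,l,st,ce=cv2.connectedComponentsWithStats(m,connectivity=4)
i=1+np.argmax([st[j,4] if abs(ce[j]-[310,195]).max()<25 else 0 for j in range(1,n)]);print(st[i])
P=np.argwhere(l==i)[:,::-1]
hull=cv2.convexHull(P.astype(np.int32))[:,0]
W=np.array([ray('top',u,v,30)[:2] for u,v in hull])
from scipy.optimize import least_squares
r=least_squares(lambda q:np.hypot(*(W-q[:2]).T)-q[2],[*W.mean(0),114],loss='soft_l1');print('tray',r.x,np.round(r.fun,1))
C=r.x[:2]
R=ray('top',*o['red'].mean(0),26)[:2]
Y=ray('top',*o['yel'].mean(0),127)[:2]
B=np.array([ray('top',u,v,212)[:2] for u,v in o['bar']]);bc=B.mean(0)
w,v=np.linalg.eigh(np.cov((B-bc).T));d=v[:,1];pj=(B-bc)@d
ang=lambda x:np.degrees(np.arctan2(x[1],x[0]))
print('red',R,np.hypot(*(R-C)),ang(R-C));print('yel',Y,np.hypot(*(Y-C)),ang(Y-C))
print('bar',bc,ang(d),np.ptp(pj))
for n in('scene','top'):
  for X in ([*C,212],[*C,30],[*R,26]): print(n,np.round(proj(n,X),1))
E
python3 m1.py
```

```text
yel hsv [[21, 79, 236], [20, 118, 223], [26, 136, 253], [26, 136, 251], [26, 133, 251], [25, 137, 251], [24, 115, 242], [22, 72, 242], [21, 60, 250]] bar [[169, 19, 214], [90, 3, 255], [101, 8, 255], [107, 9, 255], [100, 6, 255], [90, 2, 255], [9, 80, 168], [9, 144, 124]] tray [23, 61, 252] [22, 70, 253]
red 55 [341.10909091 241.4       ] [338. 237.] [346. 246.]
yel 152 [318.38157895 155.24342105] [309. 146.] [327. 164.]
bar 16526 [ 59.51325185 195.61254992] [  0. 116.] [121. 275.]
[ 261   59  143  185 6037]
tray [641.65981937 207.6993527  200.6988333 ] [  2.6  -2.7 -11.1 -24.  -26.1 -18.5  -9.   -2.2   4.7   6.8  12.1  14.5
  15.   13.   11.7   3.4   0.   -6.1 -21.7 -36.3 -44.1 -41.3 -26.5 -16.7
  -6.9   3.4   8.7  15.9  19.7  23.5   5.1]Traceback (most recent call last):
  File "m1.py", line 18, in <module>
    B=np.array([ray('top',u,v,212)[:2] for u,v in o['bar']]);bc=B.mean(0)
                ~~~^^^^^^^^^^^^^^^
  File "h.py", line 5, in ray
    k=get_calibration(c);R=np.array(k['R']);t=np.array(k['t'])
ValueError: time passes only in moves, steps and waits
```

```bash
cat > h.py <<'E'
from station import *
import numpy as np, cv2
K={c:get_calibration(c) for c in('top','scene','wrist')}
def save(n,im): cv2.imwrite('pics/'+n,cv2.cvtColor(im,cv2.COLOR_RGB2BGR))
def ray(c,u,v,z):
    k=K[c];R=np.array(k['R']);t=np.array(k['t'])
    o=-R.T@t;d=R.T@np.array([(u-k['cx'])/k['fx'],(v-k['cy'])/k['fy'],1]);return o+d*(z-o[2])/d[2]
def proj(c,X):
    k=K[c];p=np.array(k['R'])@np.array(X)+np.array(k['t']);return k['fx']*p[0]/p[2]+k['cx'],k['fy']*p[1]/p[2]+k['cy']
E
cat > meas.py <<'E'
from h import *
def comp(m,box):
    x0,y0,x1,y1=box;w=np.zeros(m.shape,np.uint8);w[y0:y1,x0:x1]=m[y0:y1,x0:x1]
    n,l,st,_=cv2.connectedComponentsWithStats(w);i=1+np.argmax(st[1:,4])
    return np.argwhere(l==i)[:,::-1].astype(float)
def analyse(a):
    H,S,V=[c.astype(int) for c in cv2.split(cv2.cvtColor(a,cv2.COLOR_RGB2HSV))]
    return dict(red=comp(((H<6)|(H>174))&(S>150)&(V>120),(325,225,360,255)),
     yel=comp((H>=23)&(H<30)&(S>105)&(V>200),(255,140,365,250)),
     bar=comp(((H<14)|(H>172))&(S>80)&(V<180)&(V>40),(292,165,325,206)))
E
sed -i 's/hsv\[...,1\]>40)&(hsv\[...,2\]>190)/hsv[...,1]>40)\&(hsv[...,1]<110)\&(hsv[...,2]>215)/' m1.py; sed -i '/^n,l,st,ce/i m[:144]=0' m1.py
python3 m1.py
```

```text
yel hsv [[21, 79, 236], [20, 118, 223], [26, 136, 253], [26, 136, 251], [26, 133, 251], [25, 137, 251], [24, 115, 242], [22, 72, 242], [21, 60, 250]] bar [[169, 19, 214], [90, 3, 255], [101, 8, 255], [107, 9, 255], [100, 6, 255], [90, 2, 255], [9, 80, 168], [9, 144, 124]] tray [23, 61, 252] [22, 70, 253]
red 56 [341.17857143 241.42857143] [338. 237.] [346. 246.]
yel 193 [343.16062176 198.02072539] [333. 188.] [353. 208.]
bar 222 [308.77927928 185.15765766] [299. 171.] [319. 199.]
[ 261  147   99   97 4345]
tray [541.6469988  234.36494934 111.6460986 ] [15.8 -0.3 -0.4 -0.2 -0.4 -0.3 -0.4 -0.3 -0.2 -0.5  0.8 -0.2  0.1  0.8
 -0.1  0.  -0.1  0.3 -0.   0.5  0.2 -0.1  0.2 -0.  -0.2 -2.8  0.  -0.1
 -0.7 -0.4 -0.  15.8 16.8]
red [433.52904408 160.62294223] 130.87160022607375 -145.704000427239
yel [523.71018745 162.65195091] 73.92214381277715 -104.0426813903761
bar [539.46532083 234.41550212] -149.92888430635367 61.69836926770519
scene [310.5 175.6]
scene [311.1 238. ]
scene [363.3 234.3]
top [308.8 184. ]
top [309.5 194.3]
top [341.2 241.4]
```

```bash
python3 - <<'E'
from h import *
C=[541,234.4]
print(get_obs()['ee_rot'],get_obs()['t'])
for y0 in(-60,120):
  a=solve_ik([*C,285],[180,0,y0]);b=solve_ik([*C,190],[180,0,y0-41]);c=solve_ik([*C,190],[180,0,y0])
  for q in(a,c,b): print(y0,None if q is None else np.round(q,1))
y=-60 if abs(solve_ik([*C,190],[180,0,-101])[5])<abs(solve_ik([*C,190],[180,0,79])[5]) else 120
goto([208,-589,330],get_obs()['ee_rot'])
goto([*C,290],[180,0,y])
o=get_obs();print(o['t'],o['tcp_pos'],o['ee_rot'],o['joint_pos'],o['wrist_force'])
im=get_image('wrist');save('w1.png',im)
M=np.array(K['wrist']['mount']);print(M)
E
```

```text
[ 1.79997818e+02 -3.72196790e-03 -7.05321818e+01] 0.9
-60 [16.6  6.6 95.3 -0.  78.1 76.6]
-60 [ 16.6  11.5 100.3  -0.   68.2  76.6]
-60 [ 16.6  11.5 100.3   0.   68.2 117.6]
120 [  16.6    6.6   95.3    0.    78.1 -103.4]
120 [  16.6   11.5  100.3    0.    68.2 -103.4]
120 [ 16.6  11.5 100.3  -0.   68.2 -62.4]
4.4333 [541.39286189 233.6775334  290.05442355] [1.79994431e+02 1.63706329e-02 1.19929086e+02] [ 1.65355969e+01  6.42124711e+00  9.49543320e+01 -1.49290443e-02
  7.86152112e+01 -1.03390544e+02] [ 0.54182195  0.26333666 -0.25049345]
[[ 9.99999290e-01 -4.37048865e-04  1.10857953e-03 -2.10045615e-01]
 [ 6.89275460e-05  9.49969788e-01  3.12341797e-01 -7.93795914e+01]
 [-1.18962568e-03 -3.12341499e-01  9.49969143e-01 -1.23142469e+02]
 [ 0.00000000e+00  0.00000000e+00  0.00000000e+00  1.00000000e+00]]
```

View pics/w1.png

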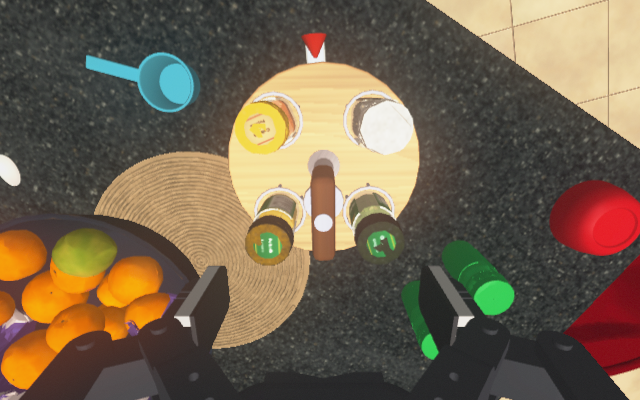

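The wrist view shows the bar upright at column 323, midway between the fingers, with its top dot at (323,223). The yellow jar is at (263,126) and the pointer at (315,45). I'll check the axis position, then descend and grip.

```bash
cat >> h.py <<'E'
from scipy.spatial.transform import Rotation as Ro
def wray(u,v,z,o):
    k=K['wrist'];M=np.array(k['mount']);R=Ro.from_euler('xyz',o['ee_rot'],degrees=True).as_matrix()
    d=R@M[:3,:3]@np.array([(u-k['cx'])/k['fx'],(v-k['cy'])/k['fy'],1]);c=R@M[:3,3]+np.array(o['tcp_pos']);return c+d*(z-c[2])/d[2]
E
python3 - <<'E'
from h import *
o=get_obs()
print('dot',wray(323,223,214,o),'red',wray(315,43,26,o),'yel',wray(261,127,130,o),'pocketwire',wray(274,121,38,o))
C=[541,234.4]
move_l([*C,240],[180,0,120],120)
move_l([*C,190],[180,0,120],60)
o=get_obs();print(o['t'],o['tcp_pos'],o['wrist_force'])
grip(30);grip(10,30)
o=get_obs();print(o['t'],o['tcp_pos'],o['wrist_force'],o['moment'],o['grip_width'])
E
```

```text
dot [539.74468129 232.40891804 214.        ] red [431.26004878 159.56059091  26.        ] yel [519.94869541 160.93997083 130.        ] pocketwire [522.94969851 159.8495294   38.        ]
6.0333 [541.3492362  234.52076982 190.42979133] [ 0.45204552  0.24295593 -0.07016214]
6.8667 [541.59418497 233.29617711 190.14226341] [ 1.62805416 -4.3362881   0.82442823] [-0.36184623 -0.12956623 -0.00749538] 15.402474233432434
```

```bash
python3 - <<'E'
from h import *
grip(10,45)
C=[541.2,233.6,190]
for y in np.linspace(120,79,11)[1:]:
    goto(C,[180,0,float(y)])
wait(0.3)
o=get_obs();print(o['t'],o['tcp_pos'],o['ee_rot'],o['wrist_force'],o['moment'],o['grip_width'])
a=get_image('top');save('top2.png',a);s=get_image('scene');save('scene2.png',s)
ar=a[110:280,230:400];sr=s[130:300,220:390]
save('c3.png',np.hstack([cv2.resize(x,(400,400),interpolation=2) for x in(ar,sr)]))
for c in('top','scene'):
  print([(round(d['score'],2),np.round(d['extent']).tolist()) for d in spot_in('yellow_jar',c)[:2]])
  for X in([541.2,234,30],[541.2-74*np.cos(np.radians(34.3)),234-74*np.sin(np.radians(34.3)),130]):print(proj(c,X))
w=get_image('wrist');save('w2.png',w)
E
```

```text
9.8833 [541.71396418 232.72035225 190.16325709] [1.79921892e+02 8.22062937e-02 7.91351976e+01] [ 3.2146522  -5.31116355 -0.21299962] [-0.58015482 -0.34991946  0.08626509] 15.514509692008874
[(0.7, [330.0, 221.0, 23.0, 25.0])]
(np.float64(309.64452165112294), np.float64(194.47344801614798))
(np.float64(329.05144221749555), np.float64(218.548689889863))
[(0.7, [340.0, 190.0, 25.0, 26.0]), (0.59, [342.0, 221.0, 22.0, 48.0])]
(np.float64(311.3360037933314), np.float64(238.013449635024))
(np.float64(342.7780376039445), np.float64(202.88868170722444))
```

View pics/c3.png

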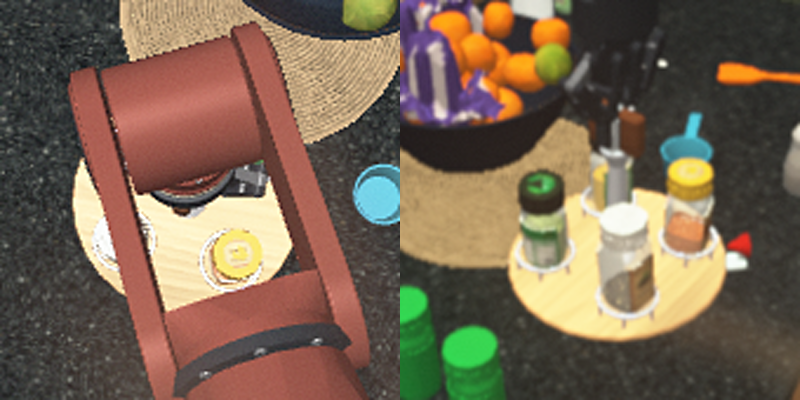

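View pics/w2.png

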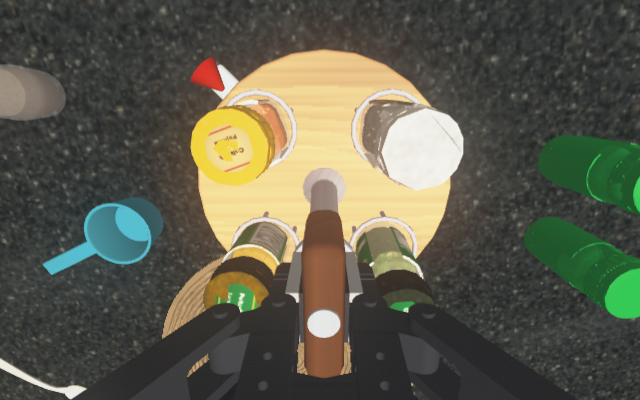

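After the turn, the top view has the yellow cap at about (331,218) and the wrist view shows the pointer at (212,75), just beyond the yellow pocket ring at (262,127). I'll measure the remaining angle.

```bash
python3 - <<'E'
from meas import *
from scipy.optimize import least_squares
o=get_obs();C=np.array([541.4,233.8])
ang=lambda x:round(float(np.degrees(np.arctan2(x[1],x[0]))),2)
rd=lambda n:cv2.cvtColor(cv2.imread('pics/'+n),cv2.COLOR_BGR2RGB)
def hsvm(a): return [c.astype(int) for c in cv2.split(cv2.cvtColor(a,cv2.COLOR_RGB2HSV))]
H,S,V=hsvm(rd('top2.png'))
y=comp((H>=23)&(H<30)&(S>105)&(V>200),(300,190,350,250));Y=ray('top',*y.mean(0),127)[:2]
print('top yel',len(y),y.mean(0),Y,np.hypot(*(Y-C)),ang(Y-C))
H,S,V=hsvm(rd('w2.png'))
r=comp(((H<6)|(H>174))&(S>150)&(V>100),(170,40,240,110)).mean(0);R=wray(*r,26,o)[:2]
y=comp((H>=20)&(H<30)&(S>150)&(V>120),(180,90,290,200)).mean(0);Y=wray(*y,129,o)[:2]
# tray outline in wrist
m=((H>10)&(H<26)&(S>40)&(S<130)&(V>190));P=comp(m,(190,45,455,240))
h=cv2.convexHull(P.astype(np.int32))[:,0];h=h[(h[:,1]<190)]
W=np.array([wray(u,v,30,o)[:2] for u,v in h])
q=least_squares(lambda q:np.hypot(*(W-q).T)-113.5,C,loss='soft_l1');T=q.x
G=wray(262,127,42,o)[:2]
print('tray c wrist',T,np.round(q.fun,1));print('red',R,np.hypot(*(R-T)),ang(R-T));print('yel',Y,np.hypot(*(Y-T)),ang(Y-T));print('ring',G,np.hypot(*(G-T)),ang(G-T))
print('bar-based pocket',o['ee_rot'][2]-90-135)
E
```

```text
top yel 197 [330.50761421 217.51269036] [482.43488205 189.15277119] 73.96120723009878 -142.87
tray c wrist [542.08103757 232.2091487 ] [-2.3 -2.2 -0.5 -0.4 -0.1  0.2 -0.   0.2  0.1  0.5  0.4  0.3  0.3 -0.
  0.4  0.3 -0.1 -0.1  0.1  0.1 -0.1 -0.2 -0.7 -0.7 -0.4 -3.3]
red [430.26980201 157.73382962] 134.34405662253153 -146.33
yel [478.55760243 191.63045503] 75.3780949041527 -147.43
ring [477.67824836 194.03393239] 74.86699137428474 -149.34
bar-based pocket -145.86745545457708
```

```bash
python3 - <<'E'
from h import *
o=get_obs();T=np.array([542.08,232.2])
w=cv2.imread('pics/w2.png');S=3;x0,y0,x1,y1=180,45,446,235
im=cv2.resize(w[y0:y1,x0:x1],None,fx=S,fy=S,interpolation=2)
k=K['wrist'];M=np.array(k['mount']);R=Ro.from_euler('xyz',o['ee_rot'],degrees=True).as_matrix()
def wp(X):
    p=M[:3,:3].T@(R.T@(np.array(X)-o['tcp_pos'])-M[:3,3]);return k['fx']*p[0]/p[2]+k['cx'],k['fy']*p[1]/p[2]+k['cy']
def circ(c,r,z,col):
    t=np.linspace(0,6.29,90);P=[wp([c[0]+r*np.cos(a),c[1]+r*np.sin(a),z]) for a in t]
    cv2.polylines(im,[((np.array(P)-[x0,y0]+.5)*S).astype(np.int32)],False,col,1,cv2.LINE_AA)
f=lambda d,r:T+r*np.array([np.cos(np.radians(d)),np.sin(np.radians(d))])
b=o['ee_rot'][2]-90
for a in(-135,135):   # magenta: pockets predicted from tool yaw
    circ(f(b+a if a<0 else b-45,74) if 0 else f(b+a,74),28,46,(255,0,255))
circ(f(b-135,74),22.5,130,(0,0,0))
circ(f(-146.3,74),28,46,(255,255,0))  # cyan: target
circ(T,114,30,(0,160,0))
cv2.imwrite('pics/ov.png',im)
E
```

```text
(no output)
```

View pics/ov.png

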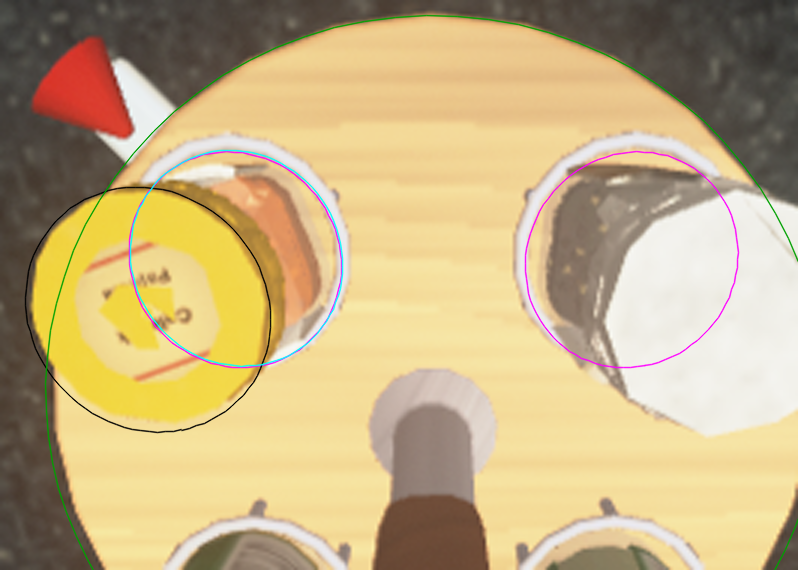

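```bash
python3 - <<'E'
from h import *
C=np.array([541.5,234.1]);S=8;f=lambda d,r:C+r*np.array([np.cos(np.radians(d)),np.sin(np.radians(d))])
def over(src,box,rings):
    x0,y0,x1,y1=box
    im=cv2.resize(cv2.imread('pics/'+src)[y0:y1,x0:x1],None,fx=S,fy=S,interpolation=2)
    for c,r,z,col in rings:
        P=[proj('top',[c[0]+r*np.cos(a),c[1]+r*np.sin(a),z]) for a in np.linspace(0,6.29,90)]
        cv2.polylines(im,[((np.array(P)-[x0,y0]+.5)*S).astype(np.int32)],False,col,1,cv2.LINE_AA)
    return im
mk=lambda d:[(f(d,74),28,46,(255,0,255)),(f(d,74),22.5,130,(0,0,0)),(C,114,30,(0,160,0)),(f(-145.7,117),1,26,(255,0,0)),(f(-145.7,139),1,26,(255,0,0))]
a=over('top.png',(318,183,366,253),mk(-104.9));b=over('top2.png',(308,183,356,253),mk(-145.8))
cv2.imwrite('pics/ov2.png',np.hstack([a,b]))
E
```

```text
(no output)
```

View pics/ov2.png

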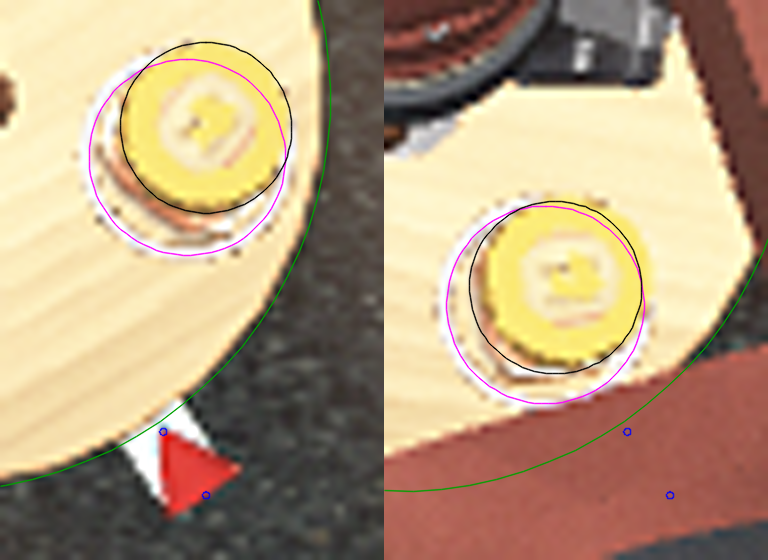

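```bash
cat > fit.py <<'E'
from meas import *
from scipy.optimize import least_squares
o=get_obs();C=np.array([541.5,234.1]);k=K['wrist'];M=np.array(k['mount']);R0=Ro.from_euler('xyz',o['ee_rot'],degrees=True).as_matrix()
Rc=R0@M[:3,:3];tc=R0@M[:3,3]+o['tcp_pos']
w=cv2.cvtColor(cv2.imread('pics/w2.png'),cv2.COLOR_BGR2RGB)
H,S,V=[c.astype(int) for c in cv2.split(cv2.cvtColor(w,cv2.COLOR_RGB2HSV))]
P=comp((H>10)&(H<26)&(S>40)&(S<130)&(V>190),(190,45,456,240))
rows=[(P[P[:,1]==v][:,0].min(),v) for v in range(195,235,6)]+[(P[P[:,1]==v][:,0].max()+1,v) for v in range(195,235,6)]
cols=[(u,P[P[:,0]==u][:,1].min()) for u in range(255,400,10)]
E=np.array(rows+cols)
z=lambda x,y:np.array([180+x/3-.5,45+y/3-.5])
rp=[(z(228,140),-1),(z(344,258),-1),(z(635,140),1),(z(521,258),1)];tip=z(130,136);cap=z(150,303)
def hit(uv,h,q):
    R=Rc@Ro.from_rotvec(q[:3]).as_matrix();t=tc+q[3:6];d=R@np.array([(uv[0]-k['cx'])/k['fx'],(uv[1]-k['cy'])/k['fy'],1]);return (t+d*(h-t[2])/d[2])[:2]
u=lambda a:np.array([np.cos(a),np.sin(a)])
def res(q):
    r=[*(q[:3]/.01),*(q[3:6]/2)]
    r+=[(np.hypot(*(hit(e,30,q)-C))-114)/.5 for e in E]
    for p,s in rp: r.append((np.hypot(*(hit(p,46,q)-C-74*u(q[6]+(0 if s<0 else -np.pi/2))))-28)/.4)
    t=hit(tip,26,q)-C-117*u(q[7]);return np.array(r+list(t/.7))
for sgn in (1,-1):
  f=least_squares(lambda q:res(q),[0]*6+[np.radians(-146),np.radians(-146)],loss='soft_l1')
q=f.x;J=hit(cap,130,q)
print('cost',f.cost,'rot deg',np.degrees(q[:3]),'trans',q[3:6],'pocket',np.degrees(q[6]),'pointer',np.degrees(q[7]))
print(np.round(res(q),1));d=J-C;print('jar',J,np.hypot(*d),np.degrees(np.arctan2(d[1],d[0])))
E
python3 fit.py
```

```text
cost 22.199111276847823 rot deg [ 0.33361488  0.03507453 -0.11982961] trans [1.52951988 1.08785112 7.80363952] pocket -145.20617220441338 pointer -144.66736448836485
[ 0.6  0.1 -0.2  0.8  0.5  3.9  0.1 -1.2 -0.1 -0.2  0.4 -0.2 -0.  -1.2
 -0.7  0.4  0.3  0.8  0.3  0.4 -0.9  0.7 -0.1  0.4  0.7 -0.6 -0.8  0.2
 -0.6 -0.3 -0.3 -0.5 -0.8  0.3 -1.1  7.1  0.8  4.6  0.8 -4.2 -1. ]
jar [480.12443263 190.469012  ] 75.3035416376484 -144.59153884442696
```

The pocket lines up with the pointer to within about 0.5°. The loose jar reads between 0° (wrist) and about 2.5° short (top). I'll turn about 1.2° more to split the difference, then check that it is still and the jar is where it should be.

```bash
python3 - <<'E'
from meas import *
goto([541.2,233.6,190],[180,0,77.8]);wait(0.6)
for i in range(2):
    o=get_obs();print(o['t'],o['tcp_pos'],o['ee_rot'],np.round(o['qvel'],3),o['wrist_force'],o['grip_width'])
    a=get_image('top');H,S,V=[c.astype(int) for c in cv2.split(cv2.cvtColor(a,cv2.COLOR_RGB2HSV))]
    y=comp((H>=23)&(H<30)&(S>105)&(V>200),(300,190,350,250));Y=ray('top',*y.mean(0),127)[:2]-[541.5,234.1]
    print(len(y),y.mean(0),np.hypot(*Y),np.degrees(np.arctan2(Y[1],Y[0])));wait(0.3)
s=get_image('scene');save('scene3.png',cv2.resize(s[130:300,200:430],None,fx=3,fy=3,interpolation=2))
E
```

```text
10.9833 [541.72162634 232.73373963 190.18107233] [1.79918227e+02 8.26430805e-02 7.79404822e+01] [ 0.096  0.007 -0.013 -0.006 -0.019 -0.012] [ 3.10770784 -5.0241844   0.35654014] 15.984254308800912
193 [328.19170984 218.26943005] 72.73476417917092 -146.5451005855804
11.3333 [541.72822561 232.72126876 190.19748207] [1.79916688e+02 8.34698923e-02 7.79381663e+01] [-0.013 -0.011  0.13  -0.03   0.103  0.014] [ 2.50654094 -6.34118233  0.80520567] 15.362705927191444
195 [328.21538462 218.31282051] 72.83803415101491 -146.55158827694942
```

View pics/scene3.png

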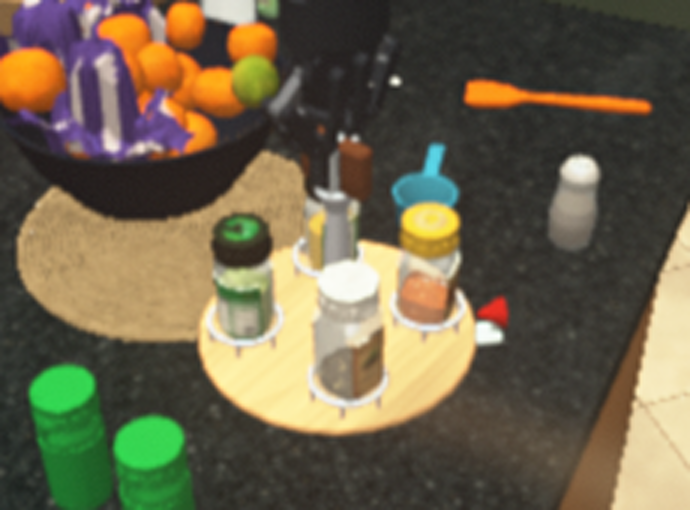

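The scene view shows all four jars upright in their pockets, with the yellow jar beside the red pointer and the shaker and cup unmoved. The cap reads -146.5° against the pointer's -145.7° (about 1 mm) and holds still.

```bash
python3 -c "
from station import *
sign_off()"
```

```text
the job is handed in; nothing more can be done
```

I gripped the wooden bar at 45 N and turned the carousel about 42°, until the yellow-capped jar stood at the red pointer. I handed the job in at about 11.5 s with the bar still held.

**Last checks:**
- **Alignment:** the yellow cap read -146.5° in the top camera against -145.7° for the pointer, so about 1 mm past it.
- **Stillness:** two readings about 0.35 s apart agreed to within 0.01°.
- **Jars and bystanders:** all four jars were upright in their pockets in the final scene view, and the salt shaker and blue cup looked unmoved by eye.
- **Forces:** the wrist force was about 7 N in the last reading, well under the limits.

**What disagreed:**
- **Jar position before the last turn:** the top camera put the jar about 2.5 to 3° short of the pointer. The wrist camera put it from on the pointer to 1° past, but its pose was several millimetres off. I turned about 1.2° more as a compromise.
- **Last small turn:** the cap then moved about 3.7° in the top camera for that turn of about 1.2°. The loose jar probably shifted in its pocket, or the turntable had not fully settled earlier. I did not re-check with the wrist camera after that.

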